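# Open the deionised-water valve and ease it back

### The job

Open the bench valve with the blue handwheel fully: crank it counter-clockwise (seen from above) by its black handle until you feel it come up against its stop. Then turn it back clockwise a quarter turn so that it cannot jam open, and let go. Leave the red valve as it is.

Things in the scene. Friction and masses are not known exactly. Their poses are not given: they have to be found in the camera images.
- blue_valve (a joint): Angle in rad of the blue handwheel about its vertical axis: 0 is shut, growing counter-clockwise seen from above as it opens, counting on past whole turns. It turns with a light steady drag (about 2 N at the handle), stays where it is left, and meets a hard stop when fully open, which lies between 1 and 2 turns further on than where it is found.
- blue_grip (a point): Centre (half-way up) of the black crank handle of the blue handwheel: an upright cylinder 20 mm in diameter and 56 mm tall, standing on the rim 50 mm from the wheel's axis; its foot is 110 mm and its top 166 mm above the bench. The handle spins freely on its own pin, so a gripper that keeps its own heading can hold it and be led round the circle.
- blue_hub (a point): The point on the blue handwheel's vertical axis level with the top of its rim, 107 mm above the bench; the valve is fixed to the bench. Handwheel rim 112 mm across and 12 mm thick, top of rim 107 mm above the bench, on a 95 mm tall steel bench turret with a flange 72 mm across and a small outlet nozzle 46 mm up. Nothing on the wheel but the handle stands more than 2 mm above the rim.
- red_grip (a point): Centre of the black crank handle of the other valve, with the red handwheel: the same shape and sizes as the blue one, its axis at least 220 mm away. Not to be turned.

How it is judged (in metres and radians):
On the way:
1. the blue valve is cranked fully open, against its stop (within about 8 degrees) (value of joint blue_valve above 13.85 rad), for 0.1 s.
At the end, for the whole second after the job is handed in: After having been at its stop, the blue handwheel rests a quarter turn (90 degrees, give or take 23) back from the stop, let go and still; the red handwheel's handle is within 15 mm of where it was (value of joint blue_valve between 12.03 and 12.83 rad and velocity of joint blue_valve between -0.05 and 0.05 rad/s and not (distance of red_grip from where it was at the start of the episode above 0.015 m)); the robot touches nothing.
It fails at once if the red handwheel is turned (its handle moves more than 15 mm) (distance of red_grip from where it was at the start of the episode above 0.015 m).
It also fails if it takes over 58 s, if anything falls off the work surface, if the arm or the gripper's body presses on something with over 40 N, if the wrist force passes 120 N, or if a joint passes its speed limit or range.

### The arm

A 6-joint arm with a two-finger parallel gripper is mounted at the origin on the work surface. World frame = base frame: x ahead of the robot, y to its left, z up, the work surface at z = 0. Lengths are in mm, angles in rad, forces in N, time in s.
With the tool pointing down it reaches from about 375 to 975 mm from the base axis. Payload 3.8 kg.
Tool frame: the origin (TCP) lies between the finger pads; the fingertips stand 8 mm ahead of it and the grasp point (between the pads) lies 11 mm behind it; y points along the fingers, x is the direction in which the jaws open and shut, and the axes are right-handed (so a half turn about y gives the same grasp; the last joint's range is limited). The gripper opens to 88 mm and grips with 3 to 60 N. Pads are 18 mm wide; open, the fingers measure 123 mm over their backs; the gripper's body (75 mm by 187 mm) begins 45 mm behind the grasp point.
Start: joints at [-1.196, 0.264, 1.604, -0, 1.274, -0.037], TCP at [270.169, -618.568, 221.406] pointing down, gripper open.
Joint ranges: [-2.63, 2.63], [-0.94, 2.18], [0.31, 2.57], [-1.31, 4.45], [0, 2.66], [-2.55, 2.55]. Speed limits (rad/s): [2.57, 2.57, 3.14, 3.14, 3.14, 3.14].

### API

Orientations are given as a rotation vector (axis times angle).
In Python, from station import ctrl, viewer gives the robot as it stands.
- The arm moves only by the shell command python3 -m jog 'ROWS' [FORCE]. ROWS is JSON, a list of rows, each a list of 5 numbers: the shift along the tool's x, y, z in units of 50 mm (1.0 is 50 mm), then the turn about the tool's y in rad, then the opening, from 0 (shut) to 1 (fully open). A call has 1 to 5 rows; each row shifts and turns the pose as measured when the row begins, along the tool's axes as they then stand; what a row does not reach is not made up. A row lasts 1/10 s, in which the tool goes at most 50 mm and 8.59 degrees, less where a joint would pass 70% of its speed; a pose out of reach is approached as far as the arm can. A call is refused whole if a number of a shift passes 1 or a number of a turn 0.15, either way. A call with a gripper value outside its range is refused whole. The fingers move at their own pace and stop on an object; FORCE is the grip in N (left out, the last holds). Time passes only in rows, so rows that do not move let the fingers close. It gives the time, the measured TCP pose, the force and the opening at its end, in the units of the state.
- ctrl.observe(): the state, without advancing time (a new reading comes with each control period).
- viewer.get_image(name): name is "scene" or "top"; returns (picture, depth): 420x560x3 uint8, red, green, blue; 420x560 float32, mm along the optical axis (not along the pixel's ray), 0 where there is no reading.
- viewer.camera_info(name): a dict with "fx", "fy", "cx", "cy" (pixels), "k1" (the pictures are not rectified: a ray, as slopes to the right and down, at radius r is drawn at 1 + k1 r^2 times it, then the intrinsics apply), "xyz" and "attitude" of the camera in the world. Camera axes: x right, y down, z forward; pixel columns grow to the right and rows downward; lengths in mm; the calibration is good to about 2 mm. A picture is of the moment at which its call begins. camera_info takes no time and is no camera call.
- ctrl.hand_in(): hands the job in, once; it reports no verdict.
The state is a dict: "t": time; "joints": joint angles; "qd": joint speeds; "effort": joint torques, N m; "position": TCP position; "eef_rot": TCP orientation; "wrist_force": force on the tool from outside, world axes, zero at the start; "ft_torque": the same for the moment, N m; "finger_gap": finger opening in mm.
Only numpy, scipy, OpenCV 4.12 (cv2) and the standard library are available. Lean on these libraries where they do the work, as an engineer would, in place of code of your own. Each camera call takes 0.05 s, during which the arm holds its last target. There are 200 camera calls.

## Working session

There is one attempt and no reset: what is moved stays moved. The work goes in short steps, Python scripts to look and compute and a shell command to move; the robot and the scene stay as the last step left them, time stands still between calls to the robot, and variables do not carry over. Pictures are saved under pics/ and viewed, about 8 in all and at most 12, crops included, and the job is handed in when it is done.

```bash
ls; mkdir -p pics; python3 - <<'E'
from station import ctrl, viewer
import cv2
for n in("scene","top"):
    im,d=viewer.get_image(n); cv2.imwrite(f"pics/{n}0.png",im[:,:,::-1]); print(viewer.camera_info(n))
print(ctrl.observe())
E
```

```text
pics
{'fx': 502.72010780066483, 'fy': 502.72010780066483, 'cx': 284.6176355961256, 'cy': 211.11716995236662, 'k1': -0.053447222065268266, 'xyz': array([978.30235207, 117.34482154, 770.03356137]), 'attitude': array([-1.54385747, -2.22185313,  0.67532347])}
{'fx': 467.08750506714273, 'fy': 467.08750506714273, 'cx': 277.33927549278405, 'cy': 206.5413026973172, 'k1': -0.1167682610774639, 'xyz': array([508.96675711, -16.55665241, 869.9173931 ]), 'attitude': array([-2.18933834,  2.14414044, -0.12713415])}
{'t': 0.1, 'joints': array([-1.19588771e+00,  2.64672085e-01,  1.60525227e+00,  1.79919305e-05,
        1.27368812e+00, -3.69112516e-02]), 'qd': array([ 2.01648085e-05, -2.31264057e-03, -4.36742906e-03, -5.18278594e-04,
       -5.61083934e-04,  9.13210613e-04]), 'effort': array([-8.74740135e-05, -5.03618002e+01, -3.58071113e+01,  7.29834032e-02,
        2.33505678e-02, -6.29522401e-05]), 'position': array([ 269.93454562, -617.93216561,  220.20838576]), 'eef_rot': array([-1.37512466,  0.90192095, -0.89922685]), 'wrist_force': array([ 0.02124311, -0.34217891, -0.62166059]), 'ft_torque': array([ 0.06884312, -0.00691078,  0.03752316]), 'finger_gap': 88.0743107363424}
```

View pics/top0.png

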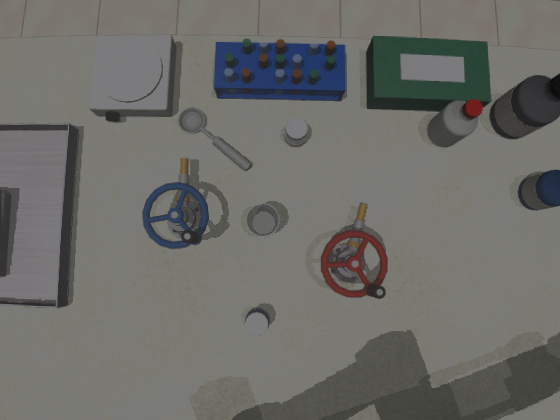

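View pics/scene0.png

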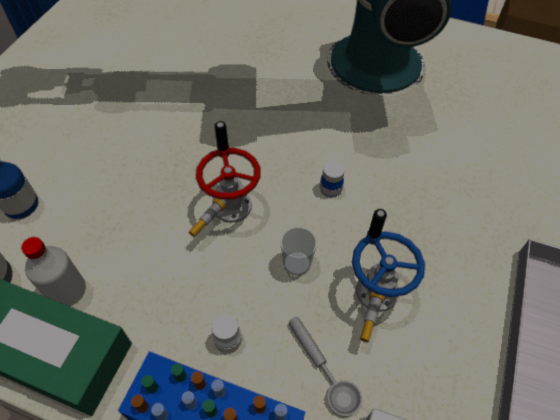

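```bash
python3 - <<'E'
from scipy.spatial.transform import Rotation as R
from station import ctrl
print(R.from_rotvec(ctrl.observe()['eef_rot']).as_matrix().round(3))
E
```

```text
[[ 0.4   -0.001  0.916]
 [-0.916  0.002  0.4  ]
 [-0.002 -1.     0.   ]]
```

```bash
cat > h.py <<'E'
import numpy as np, cv2
from scipy.spatial.transform import Rotation as R
from station import ctrl, viewer
def ray(n,px):
    c=viewer.camera_info(n); K=np.array([[c['fx'],0,c['cx']],[0,c['fy'],c['cy']],[0,0,1]])
    u=cv2.undistortPoints(np.array(px,float).reshape(-1,1,2),K,np.array([c['k1'],0,0,0,0]))[:,0]
    return np.array(c['xyz']), R.from_rotvec(c['attitude']).apply(np.c_[u,np.ones(len(u))])
def plane(n,px,z):
    o,d=ray(n,px); return o+d*((z-o[2])/d[:,2])[:,None]
def wheel(n,im,col,near):
    h=cv2.cvtColor(im,cv2.COLOR_RGB2HSV)
    m=cv2.inRange(h,(100,110,50),(125,255,255)) if col=='b' else (cv2.inRange(h,(0,150,60),(8,255,255))|cv2.inRange(h,(172,150,60),(180,255,255)))
    k=np.zeros_like(m); cv2.circle(k,near,50,255,-1); m&=k
    p=plane(n,np.argwhere(m)[:,::-1],104)[:,:2]
    c,r=cv2.minEnclosingCircle(p.astype(np.float32)); return np.array(c),r
E
python3 - <<'E'
from h import *
t=cv2.imread('pics/top0.png')[:,:,::-1].copy(); s=cv2.imread('pics/scene0.png')[:,:,::-1].copy()
print(wheel('top',t,'b',(175,215)),wheel('scene',s,'b',(388,262)))
print(wheel('top',t,'r',(354,264)),wheel('scene',s,'r',(228,172)))
print(plane('top',[(188,237)],166),plane('scene',[(379,213)],166),plane('scene',[(375,235)],110),plane('scene',[(221,125)],166),plane('top',[(379,292)],166))
a=np.hstack([cv2.resize(t[190:260,140:240],None,fx=4,fy=4),cv2.resize(s[195:265,340:440],None,fx=4,fy=4)])
cv2.imwrite('pics/c1.png',a[:,:,::-1])
E
```

```text
(array([574.34893799, 148.55889893]), 56.21604919433594) (array([578.89501953, 147.99440002]), 55.47532272338867)
(array([ 502.74572754, -148.57984924]), 51.60601806640625) (array([ 502.97961426, -148.58709717]), 57.05630111694336)
[[538.55301284 114.0989628  166.        ]] [[540.44405207 113.72787398 166.        ]] [[542.32734765 117.64636045 110.        ]] [[ 461.54089264 -173.99545476  166.        ]] [[ 461.78288466 -175.24850695  166.        ]]
```

View pics/c1.png

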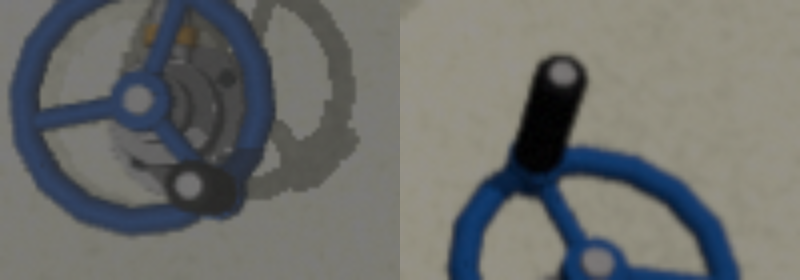

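```bash
python3 - <<'E'
from h import *
H=(plane('top',[(174.5,215)],108)+plane('scene',[(389.2,260.5)],108))/2
G=(plane('top',[(187,236)],166)+plane('scene',[(380.5,213)],166))/2
print(plane('top',[(174.5,215)],108),plane('scene',[(389.2,260.5)],108),plane('top',[(187,236)],166),plane('scene',[(380.5,213)],166))
d=(G-H)[0,:2];print(H,G,np.hypot(*d),np.arctan2(d[1],d[0]))
E
```

```text
[[576.60596819 148.68618082 108.        ]] [[577.37436634 149.06524331 108.        ]] [[540.02691805 115.67953903 166.        ]] [[539.66197444 115.79343418 166.        ]]
[[576.99016726 148.87571207 108.        ]] [[539.84444624 115.7364866  166.        ]] 49.7796429742384 -2.41313647584037
```

```bash
python3 -m jog '[[-0.7,0,0.67,0,1],[-0.7,0,0.67,0,1],[-0.7,0,0.67,0,1],[-0.7,0,0.67,0,1],[-0.7,0,0.67,0,1]]'; cat > st.py <<'E'
from h import *
import sys
H=np.array([577,148.9]); s=ctrl.observe(); M=R.from_rotvec(s['eef_rot']).as_matrix(); p=s['position']
def to(g): return (M.T@(np.array(g)-p)/50).round(2)
d=p[:2]-H; a=np.arctan2(d[1],d[0]); u=d/np.hypot(*d); F=s['wrist_force']
print('t',round(s['t'],2),'p',p.round(1),'r',np.hypot(*d).round(1),'a',a.round(3),'Fr,Ft,Fz',(F[:2]@u).round(1),(F[1]*u[0]-F[0]*u[1]).round(1),F[2].round(1),'gap',s['finger_gap'].round(1),'head',M[:,0].round(2),'q6',s['joints'][5].round(2))
if len(sys.argv)==4: print('to',to([float(x) for x in sys.argv[1:]]))
elif len(sys.argv)==2: # rows for n steps of given angle, on the 50 mm circle
    st=float(sys.argv[1]); q=p.copy()
    for i in range(1,6):
        b=a+st*i; g=np.array([H[0]+50*np.cos(b),H[1]+50*np.sin(b),p[2]]); print((M.T@(g-q)/50).round(2)); q=g
E
python3 st.py 540 116 220
```

```text
t: 0.6
position: [352.5, -388.0, 215.6]
eef_rot: [-1.371, 0.913, -0.903]
wrist_force: [1.3, 0.2, 0.6]
finger_gap: 88.4Traceback (most recent call last):
  File "st.py", line 6, in <module>
    print('t',round(s['t'],2),'p',p.round(1),'r',np.hypot(*d).round(1),'a',a.round(3),'Fr,Ft,Fz',(F[:2]@u).round(1),(F[1]*u[0]-F[0]*u[1]).round(1),F[2].round(1),'gap',s['finger_gap'].round(1),'head',M[:,0].round(2),'q6',s['joints'][5].round(2))
                                                                                                                                                                       ^^^^^^^^^^^^^^^^^^^^^
AttributeError: 'float' object has no attribute 'round'
```

```bash
sed -i "s/s\['finger_gap'\].round(1)/round(float(s['finger_gap']),1)/" st.py
python3 -m jog '[[-0.7,-0.03,0.67,0,1],[-0.7,-0.03,0.67,0,1],[-0.7,-0.03,0.67,0,1],[-0.7,-0.03,0.67,0,1],[-0.7,-0.03,0.67,0,1]]' >/dev/null; python3 st.py 540 116 220
```

```text
t 1.1 p [ 437.3 -153.   222.2] r 332.7 a -2.004 Fr,Ft,Fz 0.0 0.5 0.6 gap 88.4 head [ 0.39 -0.92 -0.01] q6 0.78
to [-4.16  0.07  3.99]
```

```bash
python3 -m jog '[[-0.7,0,0.67,0,1],[-0.7,0,0.67,0,1],[-0.7,0,0.67,0,1],[-0.7,0,0.67,0,1],[-0.7,0,0.67,0,1]]' >/dev/null; python3 st.py 540 116 220
```

```text
t 1.6 p [523.1  81.9 222.7] r 86.0 a -2.249 Fr,Ft,Fz 0.2 0.6 0.1 gap 88.3 head [ 0.39 -0.92 -0.01] q6 1.27
to [-0.5   0.06  0.58]
```

```bash
python3 -m jog '[[-0.5,0,0.58,0,1],[0,0,0,0,1],[0,0,0,0,1]]' >/dev/null; python3 st.py 540 116 133
```

```text
t 1.9 p [540.4 123.6 221.3] r 44.5 a -2.537 Fr,Ft,Fz -0.4 -0.6 -0.3 gap 88.0 head [ 0.4  -0.92 -0.01] q6 1.33
to [ 0.15  1.76 -0.06]
```

```bash
python3 -m jog '[[0.15,0.2,-0.06,0,1],[0,0.5,0,0,1],[0,0.5,0,0,1],[0,0.3,0,0,1],[0,0,0,0,1]]' >/dev/null; python3 st.py 540 116 133
```

```text
t 2.4 p [537.  106.7 141.4] r 58.1 a -2.329 Fr,Ft,Fz -0.3 0.1 -0.5 gap 88.0 head [ 0.39 -0.92 -0.01] q6 1.31
to [-0.15  0.17  0.13]
```

```bash
python3 -m jog '[[-0.1,0.12,0.09,0,1],[0,0,0,0,1],[0,0,0,0,1]]' >/dev/null; python3 st.py 540 116 133
```

```text
t 2.7 p [539.  110.2 135.6] r 54.2 a -2.346 Fr,Ft,Fz -0.5 0.6 0.0 gap 87.6 head [ 0.39 -0.92 -0.01] q6 1.32
to [-0.1   0.05  0.06]
```

```bash
python3 -m jog '[[-0.13,0.04,0.08,0,1],[0,0,0,0,1],[0,0,0,0,0.5],[0,0,0,0,0.3]]' 25 >/dev/null; python3 st.py 540 116 133;  python3 -m jog '[[0,0,0,0,0],[0,0,0,0,0],[0,0,0,0,0]]' 25 >/dev/null; python3 st.py 0.3
```

```text
t 3.1 p [542.2 119.1 136. ] r 45.9 a -2.433 Fr,Ft,Fz -0.2 -0.2 0.2 gap 74.6 head [ 0.39 -0.92 -0.01] q6 1.34
to [ 0.04  0.06 -0.06]
t 3.4 p [542.4 119.3 136.4] r 45.6 a -2.434 Fr,Ft,Fz 0.9 0.3 -0.2 gap 50.4 head [ 0.39 -0.92 -0.01] q6 1.34
[ 0.29 -0.    0.05]
[ 0.22 -0.    0.21]
[ 0.15 -0.    0.26]
[ 0.06 -0.    0.29]
[-0.03 -0.    0.3 ]
```

```bash
python3 -m jog '[[0.04,0.04,-0.06,0,0],[0,0,0,0,0],[0,0,0,0,0],[0,0,0,0,0],[0,0,0,0,0]]' 25 >/dev/null; python3 st.py 0.3
```

```text
t 3.9 p [539.9 115.6 134. ] r 49.8 a -2.41 Fr,Ft,Fz 0.1 -0.4 0.1 gap 19.4 head [ 0.39 -0.92 -0.01] q6 1.33
[ 0.27 -0.    0.14]
[ 0.21 -0.    0.21]
[ 0.14 -0.    0.26]
[ 0.06 -0.    0.29]
[-0.03 -0.    0.3 ]
```

```bash
python3 -m jog '[[0.27,0,0.14,0,0],[0.21,0,0.21,0,0],[0.14,0,0.26,0,0],[0.06,0,0.29,0,0],[-0.03,0,0.3,0,0]]'|grep force; python3 st.py 0.3
```

```text
wrist_force: [-8.0, 5.9, 5.4]
t 4.4 p [608.4 109.3 133.8] r 50.6 a -0.901 Fr,Ft,Fz -9.6 -2.6 5.4 gap 19.1 head [ 0.39 -0.92 -0.01] q6 1.3
[-0.13 -0.    0.27]
[-0.2   0.    0.22]
[-0.26  0.    0.16]
[-0.29  0.    0.07]
[-0.3   0.   -0.02]
```

```bash
python3 -m jog '[[-0.13,0,0.27,0,0],[-0.2,0,0.22,0,0],[-0.26,0,0.16,0,0],[-0.29,0,0.07,0,0],[-0.3,0,-0.02,0,0]]'|grep force; python3 st.py 0.3
```

```text
wrist_force: [-2.2, -4.8, 1.1]
t 4.9 p [620.1 174.4 133.9] r 50.1 a 0.534 Fr,Ft,Fz -4.3 -3.0 1.1 gap 18.9 head [ 0.38 -0.92 -0.01] q6 1.4
[-0.29  0.01 -0.09]
[-0.25  0.01 -0.17]
[-0.19  0.01 -0.23]
[-0.11  0.01 -0.28]
[-0.02  0.01 -0.3 ]
```

```bash
sleep 0; python3 st.py 0.2 | tail -1
```

```text
[-0.1   0.   -0.17]
```

```bash
python3 -m jog '[[-0.29,0,-0.09,0,0],[-0.25,0,-0.17,0,0],[-0.19,0,-0.23,0,0],[-0.11,0,-0.28,0,0],[-0.02,0,-0.3,0,0]]'|grep force; python3 st.py 0.3
```

```text
wrist_force: [5.2, -5.5, -2.7]
t 5.4 p [554.5 194.  134. ] r 50.4 a 2.033 Fr,Ft,Fz -7.3 -2.1 -2.7 gap 19.2 head [ 0.38 -0.92 -0.01] q6 1.46
[ 0.07  0.   -0.29]
[ 0.15  0.   -0.26]
[ 0.22  0.   -0.2 ]
[ 0.27 -0.   -0.13]
[ 0.3  -0.   -0.05]
```

```bash
python3 -m jog '[[0.07,0,-0.29,0,0],[0.15,0,-0.26,0,0],[0.22,0,-0.2,0,0],[0.27,0,-0.13,0,0],[0.3,0,-0.05,0,0]]'|grep force; python3 st.py 0.15
```

```text
wrist_force: [3.8, 3.8, -4.5]
t 5.9 p [529.9 132.  134. ] r 50.1 a -2.797 Fr,Ft,Fz -4.8 -2.3 -4.5 gap 19.2 head [ 0.39 -0.92 -0.01] q6 1.36
[ 0.15 -0.    0.01]
[ 0.15 -0.    0.03]
[ 0.14 -0.    0.05]
[ 0.13 -0.    0.07]
[ 0.12 -0.    0.09]
```

```bash
python3 -m jog '[[0.2,0,0.02,0,0],[0.2,0,0.05,0,0],[0.17,0,0.09,0,0],[0.15,0,0.13,0,0],[0.12,0,0.16,0,0]]'|grep force; python3 st.py 0.2
```

```text
wrist_force: [-1.9, 2.9, 1.7]
t 6.4 p [567.1 100.  133.9] r 49.9 a -1.772 Fr,Ft,Fz -2.4 -2.4 1.7 gap 19.3 head [ 0.38 -0.92 -0.01] q6 1.29
[ 0.1  -0.    0.17]
[ 0.06 -0.    0.19]
[ 0.02 -0.    0.2 ]
[-0.02  0.    0.2 ]
[-0.06  0.    0.19]
```

```bash
python3 -m jog '[[0.1,0,0.17,0,0],[0.06,0,0.19,0,0],[0.02,0,0.2,0,0],[-0.02,0,0.2,0,0],[-0.06,0,0.19,0,0]]'|grep force; python3 st.py 0.2
```

```text
wrist_force: [-5.9, 3.0, 5.6]
t 6.9 p [614.3 115.2 133.9] r 50.3 a -0.735 Fr,Ft,Fz -6.4 -1.7 5.6 gap 19.1 head [ 0.38 -0.92 -0.02] q6 1.31
[-0.11  0.    0.17]
[-0.14  0.    0.15]
[-0.16  0.    0.12]
[-0.18  0.    0.08]
[-0.19  0.    0.04]
```

```bash
python3 -m jog '[[-0.11,0,0.17,0,0],[-0.14,0,0.15,0,0],[-0.16,0,0.12,0,0],[-0.18,0,0.08,0,0],[-0.2,0,0.04,0,0]]'|grep force; python3 st.py 0.2
```

```text
wrist_force: [-3.6, -3.0, 3.8]
t 7.4 p [625.6 161.2 133.9] r 50.1 a 0.247 Fr,Ft,Fz -4.2 -2.0 3.8 gap 18.9 head [ 0.38 -0.92 -0.01] q6 1.38
[-0.2   0.    0.01]
[-0.2   0.   -0.03]
[-0.19  0.   -0.07]
[-0.17  0.   -0.1 ]
[-0.15  0.   -0.14]
```

```bash
python3 -m jog '[[-0.2,0,0.01,0,0],[-0.2,0,-0.03,0,0],[-0.19,0,-0.07,0,0],[-0.17,0,-0.1,0,0],[-0.15,0,-0.14,0,0]]'|grep force; python3 st.py 0.2
```

```text
wrist_force: [-0.4, -6.5, 0.1]
t 7.9 p [592.6 196.7 134. ] r 50.3 a 1.255 Fr,Ft,Fz -6.3 -1.6 0.1 gap 19.1 head [ 0.39 -0.92 -0.01] q6 1.45
[-0.11  0.   -0.17]
[-0.08  0.   -0.18]
[-0.04  0.   -0.2 ]
[-0.   0.  -0.2]
[ 0.04  0.   -0.2 ]
```

```bash
python3 -m jog '[[-0.11,0,-0.17,0,0],[-0.08,0,-0.18,0,0],[-0.04,0,-0.2,0,0],[0,0,-0.2,0,0],[0.04,0,-0.2,0,0]]'|grep force; python3 st.py 0.2
```

```text
wrist_force: [24.1, 16.9, -20.4]
t 8.4 p [580.  196.  135.1] r 47.2 a 1.508 Fr,Ft,Fz 18.4 -23.0 -20.4 gap 19.1 head [ 0.38 -0.92  0.01] q6 1.46
[-0.12 -0.01 -0.16]
[-0.03 -0.01 -0.2 ]
[ 0.01 -0.01 -0.2 ]
[ 0.05 -0.01 -0.19]
[ 0.09 -0.01 -0.18]
```

```bash
python3 -m jog '[[-0.05,0,0.0,0,0],[0,0,0,0,0],[0,0,0,0,0]]'|grep force; python3 st.py 0.1|head -1; python3 - <<'E'
from h import *
o=[]
for n in('top','scene'):
    im,d=viewer.get_image(n); c=(175,215) if n=='top' else (388,245)
    o.append(cv2.resize(im[c[1]-60:c[1]+60,c[0]-65:c[0]+65],None,fx=3,fy=3))
cv2.imwrite('pics/c2.png',np.hstack(o)[:,:,::-1])
E
```

```text
wrist_force: [-0.1, -4.7, 1.1]
t 8.7 p [581.5 197.4 134.7] r 48.7 a 1.478 Fr,Ft,Fz -4.7 -0.4 1.1 gap 19.2 head [ 0.38 -0.92  0.01] q6 1.47
```

View pics/c2.png

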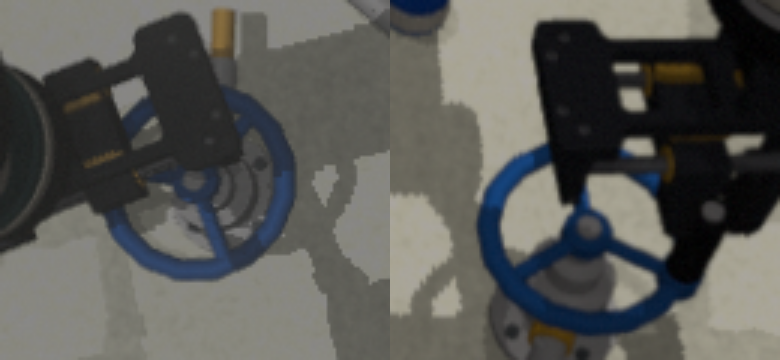

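```bash
python3 -m jog '[[-0.07,0,-0.08,0,0],[-0.05,0,-0.1,0,0],[-0.05,0,-0.1,0,0]]'|grep force; python3 st.py 0.1|head -1;
```

```text
wrist_force: [20.1, -5.7, -12.3]
t 9.1 p [580.6 197.3 135. ] r 48.5 a 1.497 Fr,Ft,Fz -4.2 -20.4 -12.3 gap 18.9 head [ 0.38 -0.92  0.03] q6 1.48
```

```bash
python3 st.py -0.2
```

```text
t 9.1 p [580.6 197.3 135. ] r 48.5 a 1.497 Fr,Ft,Fz -4.2 -20.4 -12.3 gap 18.9 head [ 0.38 -0.92  0.03] q6 1.48
[0.08 0.02 0.18]
[0.14 0.02 0.14]
[0.16 0.02 0.11]
[0.18 0.01 0.08]
[0.2  0.01 0.04]
```

```bash
python3 -m jog '[[0.08,0,0.18,0,0],[0.14,0,0.14,0,0],[0.16,0,0.11,0,0],[0.18,0,0.08,0,0],[0.2,0,0.04,0,0]]'|grep force; python3 st.py -0.13
```

```text
wrist_force: [0.4, 1.6, -3.3]
t 9.6 p [616.4 174.8 135. ] r 47.2 a 0.581 Fr,Ft,Fz 1.2 1.1 -3.3 gap 19.1 head [ 0.38 -0.92  0.02] q6 1.41
[0.12 0.01 0.07]
[ 0.13  0.   -0.  ]
[ 0.13  0.   -0.02]
[ 0.13 -0.   -0.03]
[ 0.12 -0.   -0.05]
```

```bash
python3 -m jog '[[0.12,0,0.05,0,0],[0.13,0,0,0,0],[0.13,0,-0.02,0,0],[0.1,0,-0.03,0,0],[0,0,0,0,0]]'|grep force; python3 st.py -0.1
```

```text
wrist_force: [-2.3, -0.0, -1.0]
t 10.1 p [624.7 149.9 134.9] r 47.7 a 0.02 Fr,Ft,Fz -2.3 0.0 -1.0 gap 19.0 head [ 0.38 -0.92  0.02] q6 1.37
[0.11 0.   0.  ]
[ 0.09 -0.   -0.05]
[ 0.08 -0.   -0.06]
[ 0.07 -0.01 -0.07]
[ 0.07 -0.01 -0.07]
```

```bash
python3 -m jog '[[0.11,0,-0.04,0,0],[0,0,0,0,0],[0,0,0,0,0]]'|grep force; python3 st.py|head -1; python3 -m jog '[[0,0,0,0,0.5],[0,0,0,0,0.5],[0,0,0,0,0.5],[0,0,0,0,0.5],[0,0,0,0,0.5]]'|grep force; python3 st.py
```

```text
wrist_force: [-3.6, 2.2, -0.4]
t 10.4 p [624.6 143.3 134.9] r 47.9 a -0.118 Fr,Ft,Fz -3.8 1.7 -0.4 gap 19.2 head [ 0.38 -0.92  0.02] q6 1.36
wrist_force: [-0.3, 0.2, -0.2]
t 10.9 p [628.8 143.4 137.4] r 52.1 a -0.106 Fr,Ft,Fz -0.3 0.2 -0.2 gap 44.1 head [ 0.38 -0.92  0.02] q6 1.36
```

```bash
python3 -m jog '[[0,-0.3,0,0,0.5],[0,-0.5,0,0,0.5],[0,-0.6,0,0,0.5],[0,-0.5,0,0,0.5],[0,0,0,0,0.5]]'|grep force; python3 st.py; python3 -m jog '[[0.5,-0.1,-0.5,0,0.5],[0.6,0,-0.6,0,0.5],[0.6,0,-0.6,0,0.5],[0.6,0,-0.6,0,0.5],[0.3,0,-0.3,0,0.5]]'|grep force; python3 -m jog '[[0.3,0,-0.3,0,0.5],[0,0,0,0,0.5],[0,0,0,0,0.5]]'|grep force; python3 st.py;  python3 - <<'E'
from h import *
o=[]
for n in('top','scene'):
    im,d=viewer.get_image(n); cv2.imwrite(f'pics/{n}9.png',im[:,:,::-1]); c=(175,215) if n=='top' else (388,245)
    o.append(cv2.resize(im[c[1]-60:c[1]+60,c[0]-65:c[0]+65],None,fx=3,fy=3))
cv2.imwrite('pics/c3.png',np.hstack(o)[:,:,::-1])
E
```

```text
wrist_force: [0.1, -0.0, -0.4]
t 11.4 p [618.3 141.1 238.2] r 42.1 a -0.187 Fr,Ft,Fz 0.1 -0.0 -0.4 gap 44.1 head [ 0.38 -0.92  0.02] q6 1.36
wrist_force: [0.3, -0.4, -0.6]
wrist_force: [-0.0, 0.2, 1.0]
t 12.2 p [537.3 -53.6 227.6] r 206.4 a -1.765 Fr,Ft,Fz -0.2 -0.0 1.0 gap 43.9 head [ 0.39 -0.92  0.02] q6 0.98
```

View pics/c3.png

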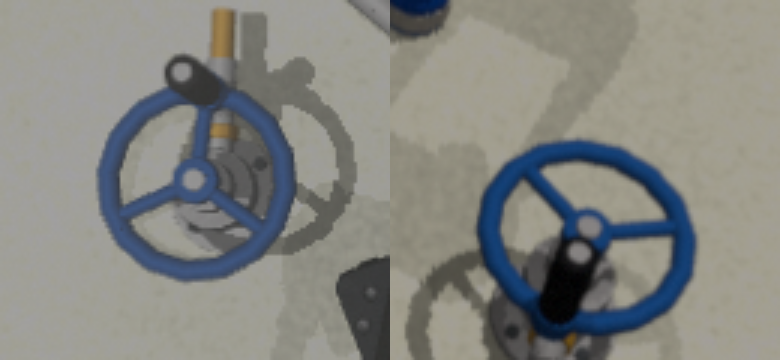

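View pics/top9.png

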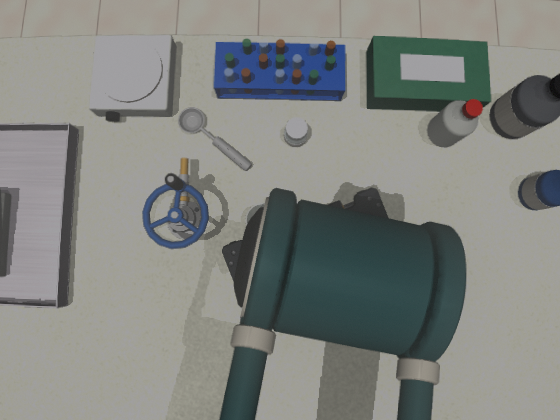

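```bash
python3 - <<'E'
from h import *
H=np.array([577,148.9])
for n,p in(('top',(170.3,179)),('scene',(385.7,269))):
    g=plane(n,[p],166)[0,:2]; d=g-H; print(g,np.hypot(*d),np.arctan2(d[1],d[0]))
s=cv2.imread('pics/scene9.png')
cv2.imwrite('pics/c4.png',cv2.resize(s[90:240,150:300],None,fx=3,fy=3))
E
```

```text
[626.73017305 145.17233362] 49.86968626103238 -0.07481792391704155
[627.04566071 144.88625351] 50.206357337456 -0.0800303882789853
```

View pics/c4.png

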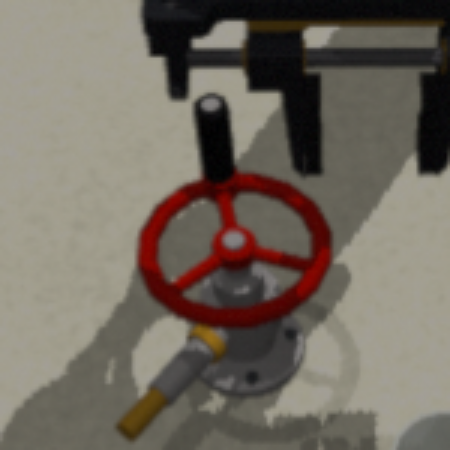

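```bash
python3 st.py; python3 -c "
from station import ctrl; print(ctrl.hand_in())"
```

```text
t 12.3 p [537.5 -53.  227.7] r 205.7 a -1.764 Fr,Ft,Fz 0.0 -0.4 0.8 gap 44.1 head [ 0.39 -0.92  0.02] q6 0.98
the job is handed in; nothing more can be done
None
```

I cranked the blue valve about 10.2 rad (1.6 turns) counter-clockwise until it hit its stop. A second push confirmed the stop, with about 20 N at the handle and the wheel no longer turning. I then turned it back about 1.57 rad clockwise, let go and moved the arm clear, and handed in at 12.3 s of the 58 s allowed.

- **Blue valve:** both cameras put the handle at −0.075 and −0.080 rad, 50 mm from the axis. That is about 90° back from the stop, which I felt at about 1.49 rad.
- **Red valve:** its handle shows at the same pixel as at the start, (220, 124) against (221, 125) in the scene view. The top view of it was blocked by the arm, so this rests on one camera.
- **Robot:** the wrist force was about 1 N at the end, so it was touching nothing.

**Disagreement:** the handle slipped a few mm in the pads when pressed against the stop, so the gripper read a radius of 47–49 mm instead of 50. The stop angle is therefore uncertain by a few degrees, well within the 23° allowed.

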